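# Close the sample jar with its screw cap

### The job

Close the open sample jar in the foam stand: pick up its loose orange screw cap from the bench, set it squarely on the jar's neck and turn it backwards (anticlockwise seen from above) under light pressure until you feel the thread drop into place, then screw it down clockwise until it is fully home, and let go. Work gently, never forcing the cap against the thread, and leave the wash bottle, the beaker and the marker pen alone.

Things in the scene. Friction and masses are not known exactly. Their poses are not given: they have to be found in the camera images.
- cap: Loose round orange screw cap, 56 mm across, 27 mm high, 50 g, open side down on the bench. Origin: centre of its lower rim, z up. Straight ribbed sides that hardly slip in a grip, gripped from above at any yaw. Inside 49 mm wide, 20 mm deep, with 4 round lugs 3.5 mm thick on its +x, +y, -x, -y axes, reaching in to 20 mm from the axis, their centres 3.5 mm above the rim.
- stand: White foam block 110 x 110 x 45 mm, fixed, origin: centre of its underside. It holds the white jar upright in its middle; the jar cannot lift, and twists only springily in the foam, about 0.25 rad per N m. Jar body 54 mm across, shoulder 85 mm above the bench. The angle at which the jar stands in the block, so where its thread starts lie, differs every time and is not in this pose: feel for it.
- mouth (a point): Centre of the jar's open mouth: on the neck's upright axis at its rim, 106 mm above the bench. The neck is 21 mm high, core 37 mm across with a tapered tip, 46 mm over the thread; sideways play of the cap on it is about 1.5 mm.
- ridge (a point): Point on the neck's axis at the height of the ridge tops, 98.5 mm above the bench. Each quarter of the neck has, going clockwise from above: an 8 mm open gap (lugs are 3.5 mm), a flat-topped ridge (58 degrees) with the thread under it, a stop 4 mm wide standing 3 mm above the ridge.
- rest (a point): Point on the axis, 96.8 mm above the bench, where the cap's origin lies when its lugs rest on the ridges (3 mm higher if they rest on the stops). From there the cap turned anticlockwise, 90 degrees at most, slides along until the lugs fall 7.3 mm into the gaps and meet the next stops; turned clockwise it jams against the stops.
- home (a point): Point on the neck's axis, 86 mm above the bench, where the cap's origin lies when the cap is fully home. Once dropped into the thread, the cap turned clockwise goes level for up to 20 degrees, then sinks its last 3.5 mm by about 5 mm per radian, until its inner top meets the rim. Its lugs meet firm end stops 63 degrees from the backward stops.
- wash_bottle: Bystander: white squeeze bottle with a red bent spout, 68 mm across, 184 mm high with the spout; origin: centre of its underside.
- beaker: Bystander: empty glass beaker, 72 mm across, 90 mm high; origin: centre of its underside.
- marker: Bystander: marker pen lying on the bench, about 144 mm long, 12 mm thick; origin: underside below its middle.
Not all that is in view belongs to the job. There is more than one size of the cap; the one meant has the size given above.

How it is judged:
On the way, in this order (a step that is already met when the one before it is completed fails the run):
1. the cap is picked up off the bench (height (world z) of cap above 0.06 m), for 0.1 s.
2. the cap has dropped into the thread (less than 6 mm above home, on the axis, level) (z of cap in the frame of home below 0.006 m and horizontal distance between cap and home below 0.004 m and angle between cap's own z axis and vertical below 0.12 rad), for 0.1 s.
At the end, for the whole second after the job is handed in: The cap sits on the jar screwed fully home: its rim no more than 1.2 mm above its home height, within 3 mm of the neck's axis, level within 0.06 rad, and at rest (z of cap in the frame of home below 0.0012 m and horizontal distance between cap and home below 0.003 m and angle between cap's own z axis and vertical below 0.06 rad and linear speed of cap below 0.01 m/s and angular speed of cap below 0.1 rad/s); the robot touches nothing.
It fails at once if the cap is forced: more than 40 N between the cap and the jar or stand (contact force between cap and stand above 40 N).
It fails at once if the wash bottle is pushed more than 20 mm or tipped (distance of wash_bottle from where it was at the start of the episode above 0.02 m or angle between wash_bottle's own z axis and vertical above 0.3 rad).
It fails at once if the beaker is pushed more than 20 mm or tipped (distance of beaker from where it was at the start of the episode above 0.02 m or angle between beaker's own z axis and vertical above 0.3 rad).
It fails at once if the marker pen is pushed more than 20 mm (distance of marker from where it was at the start of the episode above 0.02 m).
It also fails if it takes over 72 s, if anything falls off the work surface, if the arm or the gripper's body presses on something with over 40 N, if the wrist force passes 120 N, or if a joint passes its speed limit or range.

### The arm

A 6-joint arm with a two-finger parallel gripper is mounted at the origin on the work surface. World frame = base frame: x ahead of the robot, y to its left, z up, the work surface at z = 0. Lengths are in m, angles in rad, forces in N, time in s.
With the tool pointing down it reaches from about 0.15 to 0.775 m from the base axis. Payload 6.1 kg.
Tool frame: the origin (TCP) lies between the finger pads; the fingertips stand 19 mm ahead of it and the grasp point (between the pads) is the TCP; x points along the fingers, y is the direction in which the jaws open and shut, and the axes are right-handed (so a half turn about x gives the same grasp; the last joint's range is limited). The gripper opens to 85 mm and grips with 20 to 120 N. Pads are 22 mm wide; open, the fingers measure 114 mm over their backs; the gripper's body (76 mm by 85 mm) begins 54 mm behind the grasp point. The pads swing forward as they close: fully open they stand 13 mm farther back than shut.
Start: joints at [-1.312, 0.126, -0.04, 1.405, 0, 1.571], TCP at [0.134, -0.508, 0.25] pointing down, gripper open.
Joint ranges: [-2.72, 2.72], [-0.95, 1.95], [-1.27, 1.35], [-1.78, 2.02], [-1.46, 1.47], [-3.14, 3.14]. Speed limits (rad/s): [2.39, 2.39, 3.01, 3.14, 3.14, 3.14].

### API

Orientations are given as a rotation vector (axis times angle).
In Python, from bench import goto, line_to, goto_joints, let_go, close_gripper, dwell, inverse_kinematics, state, get_image, PlanningError, finish_job gives the robot as it stands. Calls block until the motion is done:
- goto(position, orientation): joint-space move of the TCP to a pose.
- line_to(position, rate=0.15, frame=None, force_limit=None): straight line of the TCP; frame=None keeps the orientation; rate is the mean speed in m/s. With force_limit (N) it stops when the force on the tool has changed by that much, and returns True; else False.
- goto_joints(angles): joint-space move.
- let_go() and close_gripper(): open the fingers fully, or close them until they stop; the grip force is fixed at half the most.
- dwell(seconds).
- inverse_kinematics(position, orientation): joint angles nearest the present ones, or None.
- state(): the state.
- get_image(name): name is "side" or "top"; returns a dict with "img" (420x560x3 uint8, blue, green, red), "range_z" (420x560 float32, m along the optical axis (not along the pixel's ray), 0 where there is no reading), "mtx" (3x3 intrinsics, pixels), "k1" (the pictures are not rectified: a ray, as slopes to the right and down, at radius r is drawn at 1 + k1 r^2 times it, then the intrinsics apply), "camera_from_world" (4x4, takes a point from world to camera coordinates). Camera axes: x right, y down, z forward; pixel columns grow to the right and rows downward; lengths in m; the calibration is good to about 2 mm. A picture is of the moment at which its call begins.
A pose or a line that the arm cannot do raises PlanningError and nothing moves.
- finish_job(): hands the job in, once; it reports no verdict.
The state is a dict: "time_s": time; "joints": joint angles; "joint_vel": joint speeds; "joint_efforts": joint torques, N m; "position": TCP position; "orientation": TCP orientation; "ft_force": force on the tool from outside, world axes, zero at the start; "wrist_torque": the same for the moment, N m; "finger_gap": finger opening in m.
Only numpy, scipy, OpenCV 4.12 (cv2) and the standard library are available. Lean on these libraries where they do the work, as an engineer would, in place of code of your own. Each camera call takes 0.05 s, during which the arm holds its last target.

## Working session

There is one attempt and no reset: what is moved stays moved. The work goes in short steps, each a Python script; the robot and the scene stay as the last script left them, time stands still between calls to the robot, and variables do not carry over. Pictures are saved under pics/ and viewed, and the job is handed in when it is done.

```bash
ls; mkdir -p pics; cat > h.py <<'E'
import numpy as np, cv2
from bench import *
def pix(cam,u,v):
    K=cam["mtx"];k=cam["k1"]
    xd=(u-K[0,2])/K[0,0]; yd=(v-K[1,2])/K[1,1]
    x,y=xd,yd
    for _ in range(20):
        s=1+k*(x*x+y*y); x,y=xd/s,yd/s
    return x,y
def ray(cam,u,v):
    x,y=pix(cam,u,v); T=cam["camera_from_world"]; R=T[:3,:3]; t=T[:3,3]
    return -R.T@t, R.T@np.array([x,y,1.])
def onplane(cam,u,v,z):
    o,d=ray(cam,u,v); return o+d*(z-o[2])/d[2]
E
python3 - <<'E'
from h import *
import pickle
d={}
for n in("top","side"):
    c=get_image(n); d[n]=c; cv2.imwrite(f"pics/{n}0.png",c["img"]); T=c["camera_from_world"]
    print(n,c["mtx"].tolist(),c["k1"],(-T[:3,:3].T@T[:3,3]).tolist())
pickle.dump(d,open("c0.pkl","wb"))
s=state(); print(s)
E
```

```text
pics
top [[414.3788075173468, 0.0, 277.1998631979277], [0.0, 414.3788075173468, 213.73102646340396], [0.0, 0.0, 1.0]] -0.0330991961941471 [0.5386831768862212, -0.10517839681422995, 0.9488153841923793]
side [[527.7053287814676, 0.0, 290.4295360414182], [0.0, 527.7053287814676, 203.84292495048732], [0.0, 0.0, 1.0]] -0.15860958062086142 [0.3121621353452807, 0.7327828686365356, 0.7965804263104826]
{'time_s': 0.1, 'joints': array([-1.31199198e+00,  1.26374939e-01, -4.05173033e-02,  1.40541603e+00,
       -2.76153619e-06,  1.57080803e+00]), 'joint_vel': array([-0.00014784,  0.00028708,  0.00293312, -0.00243387,  0.00113435,
       -0.00061919]), 'joint_efforts': array([-2.57251249e-04, -4.36902380e+01,  3.53605449e+01,  1.36022756e-02,
       -3.98088491e-05,  2.15506120e-06]), 'position': array([ 0.134271  , -0.50718041,  0.24957263]), 'orientation': array([ 2.08386526,  0.27276175, -2.08428107]), 'ft_force': array([-0.01288356,  0.42862904,  0.10876558]), 'wrist_torque': array([0.02204537, 0.05097761, 0.00281641]), 'finger_gap': 0.08511503991318635}
```

View pics/top0.png

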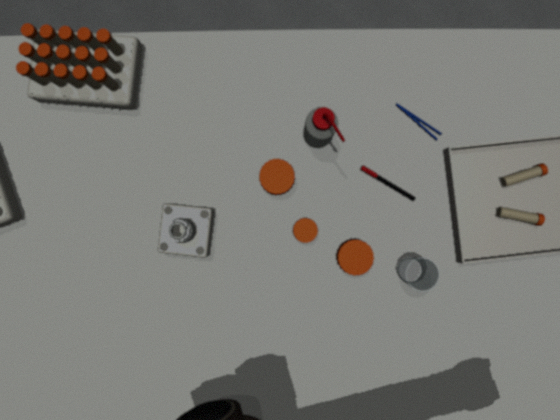

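View pics/side0.png

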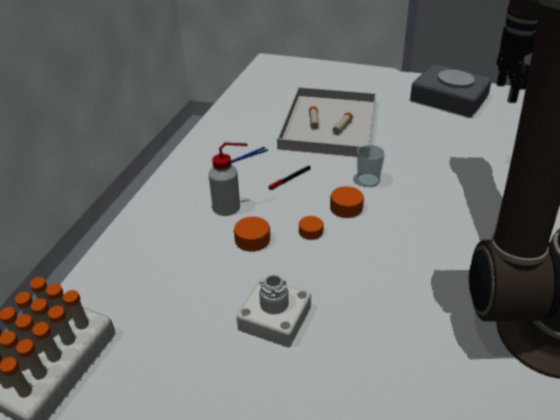

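The top view shows a small orange cap at about (305,230) and two larger ones at (277,176) and (355,257). The stand is at (186,231) with the jar neck near (180,229). The wash bottle is at (322,120), the marker at (388,183) and the beaker at (412,268). Next I'll measure them.

```bash
python3 - <<'E'
from h import *
import pickle
d=pickle.load(open("c0.pkl","rb"))
for n in("top","side"):
    c=d[n]; hsv=cv2.cvtColor(c["img"],cv2.COLOR_BGR2HSV)
    m=cv2.inRange(hsv,(3,150,60),(20,255,255))
    k,l,st,ce=cv2.connectedComponentsWithStats(m)
    for i in range(1,k):
        if st[i,4]<250 or st[i,0]<170: continue
        cs,_=cv2.findContours((l==i).astype('uint8'),0,1); e=cv2.fitEllipse(cs[0])
        u,v=ce[i]; zr=c["range_z"][int(v),int(u)]
        o,dd=ray(c,u,v); P=o+dd*zr
        print(n,st[i],ce[i],e,"depthpt",P.round(4), onplane(c,u,v,.027).round(4))
        if n=="top":
            b=cs[0][:,0,:]; W=np.array([onplane(c,p[0],p[1],.027)[:2] for p in b]); r=cv2.minEnclosingCircle(W.astype('float32')); print("  circ",r)
    # height map
    T=c["camera_from_world"];R=T[:3,:3];t=T[:3,3]
    vv,uu=np.mgrid[0:420,0:560]; 
    x,y=pix(c,uu.astype(float),vv.astype(float)); Z=c["range_z"]
    P=np.stack([x*Z,y*Z,Z],-1); W=(P-t)@R; 
    box=(slice(190,270),slice(145,225)) if n=="top" else (slice(265,350),slice(225,325))
    w=W[box].reshape(-1,3); w=w[Z[box].ravel()>0]
    f=w[(abs(w[:,2]-.045)<.004)]
    print(n,"foam",cv2.minAreaRect((f[:,:2]*1000).astype('float32')), "n",len(f))
    for lo,hi in((.05,.083),(.083,.09),(.092,.12),(.1,.115)):
        q=w[(w[:,2]>lo)&(w[:,2]<hi)]; 
        if len(q): print(lo,hi,len(q),q.min(0).round(4),q.max(0).round(4),q.mean(0).round(4))
    a,b=box; im=cv2.resize(c["img"][box],None,fx=7,fy=7,interpolation=2); cv2.imwrite(f"pics/{n}_jar.png",im)
E
```

```text
top [260 159  34  35 942] [276.59660297 176.34713376] ((276.5954284667969, 176.34059143066406), (33.44203186035156, 34.0575065612793), 172.86399841308594) depthpt [ 0.648  -0.0951  0.038 ] [ 0.6493 -0.095   0.027 ]
  circ ((0.6493781805038452, -0.0944603905081749), 0.039303842931985855)
top [294 218  23  24 433] [304.91224018 229.85681293] ((304.91021728515625, 229.8452911376953), (22.446134567260742, 22.766517639160156), 19.94498634338379) depthpt [ 0.5294 -0.1568  0.0297] [ 0.5294 -0.1569  0.027 ]
  circ ((0.5297593474388123, -0.1565161645412445), 0.02626996487379074)
top [337 240  36  35 987] [354.75683891 256.81053698] ((354.7571716308594, 256.8196716308594), (33.81623077392578, 35.33156204223633), 120.60470581054688) depthpt [ 0.4696 -0.265   0.0379] [ 0.4687 -0.2669  0.027 ]
  circ ((0.4688756763935089, -0.26677149534225464), 0.040071289986371994)
top foam ((531.8030395507812, 108.4155044555664), (110.14786529541016, 109.48145294189453), 83.03758239746094) n 1925
0.05 0.083 141 [0.4791 0.0724 0.0501] [0.5573 0.1333 0.0828] [0.5318 0.0919 0.0717]
0.083 0.09 43 [0.5087 0.0841 0.0
[... 620 characters left out ...]
0388] [ 0.6491 -0.0924  0.027 ]
side [299 216  24  23 362] [310.33977901 225.60220994] ((310.3860778808594, 226.2039031982422), (20.998897552490234, 22.461259841918945), 72.10004425048828) depthpt [ 0.5288 -0.1501  0.0257] [ 0.5284 -0.1485  0.027 ]
side foam ((531.839599609375, 109.82660675048828), (110.74734497070312, 110.25835418701172), 82.820068359375) n 1702
0.05 0.083 432 [0.5045 0.0829 0.0502] [0.5718 0.152  0.083 ] [0.5266 0.1247 0.0683]
0.083 0.09 130 [0.5073 0.0907 0.083 ] [0.5562 0.1346 0.0899] [0.5287 0.118  0.0859]
0.092 0.12 365 [0.5092 0.0854 0.0921] [0.5556 0.1335 0.1091] [0.5306 0.1128 0.1002]
0.1 0.115 180 [0.5103 0.0885 0.1   ] [0.5535 0.131  0.1091] [0.5307 0.1133 0.1037]
```

View pics/top_jar.png

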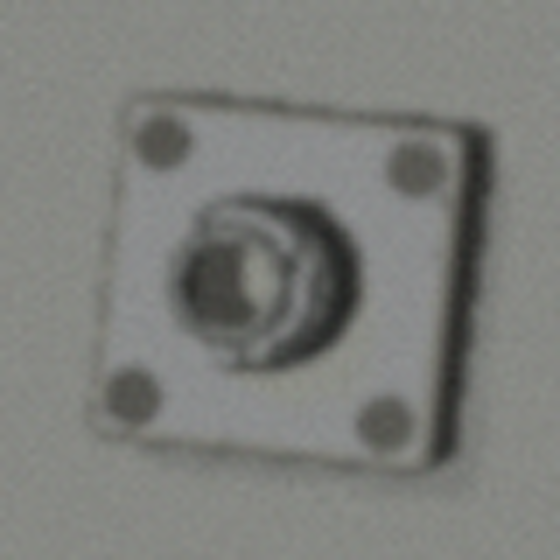

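View pics/side_jar.png

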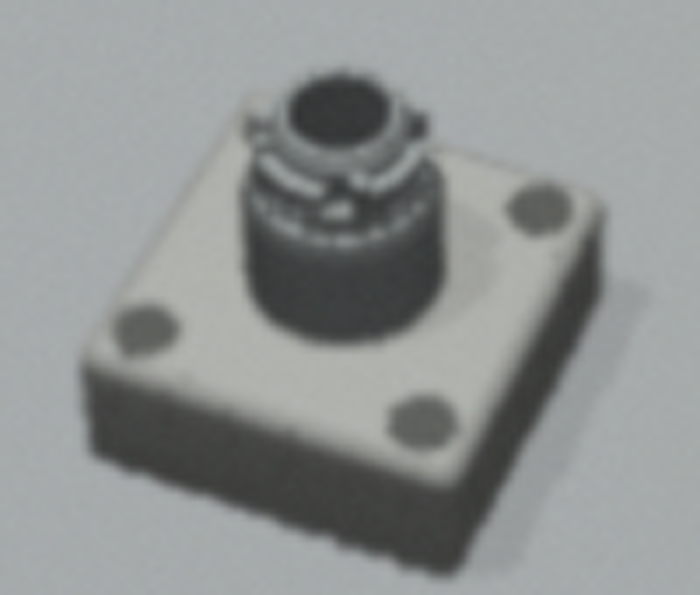

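The small cap measures about 53-56 mm, so it is the one meant, at (0.529,-0.157). The neck axis is at about (0.5317,0.109). I'll check the IK and the joint 6 budget before moving.

```bash
cat >> h.py <<'E'
from scipy.spatial.transform import Rotation as Ro
def ori(a):
    c,s=np.cos(a),np.sin(a)
    return Ro.from_matrix(np.array([[0,c,s],[0,s,-c],[-1,0,0.]])).as_rotvec()
def yaw():
    M=Ro.from_rotvec(state()["orientation"]).as_matrix(); return np.arctan2(M[1,1],M[0,1])
def rel(): # tool tilt
    return Ro.from_rotvec(state()["orientation"]).as_matrix()[:,0]
E
python3 - <<'E'
from h import *
print(np.degrees(yaw()))
for p in([.529,-.157,.025],[.5317,.109,.115],[.5317,.109,.2]):
  for a in range(-180,180,30):
    q=inverse_kinematics(p,ori(np.radians(a))); print(p,a,None if q is None else np.round(q,2))
E
```

```text
-75.17227373563375
[0.529, -0.157, 0.025] -180 [-0.29  0.27 -0.37  0.93 -0.   -1.86]
[0.529, -0.157, 0.025] -150 [-0.29  0.27 -0.37  0.93  0.   -2.38]
[0.529, -0.157, 0.025] -120 [-0.29  0.27 -0.37  0.93  0.   -2.91]
[0.529, -0.157, 0.025] -90 [-0.29  0.27 -0.37  0.93  0.    2.85]
[0.529, -0.157, 0.025] -60 [-0.29  0.27 -0.37  0.93  0.    2.33]
[0.529, -0.157, 0.025] -30 [-0.29  0.27 -0.37  0.93  0.    1.81]
[0.529, -0.157, 0.025] 0 [-0.29  0.27 -0.37  0.93  0.    1.28]
[0.529, -0.157, 0.025] 30 [-0.29  0.27 -0.37  0.93  0.    0.76]
[0.529, -0.157, 0.025] 60 [-0.29  0.27 -0.37  0.93  0.    0.24]
[0.529, -0.157, 0.025] 90 [-0.29  0.27 -0.37  0.93  0.   -0.29]
[0.529, -0.157, 0.025] 120 [-0.29  0.27 -0.37  0.93  0.   -0.81]
[0.529, -0.157, 0.025] 150 [-0.29  0.27 -0.37  0.93 -0.   -1.34]
[0.5317, 0.109, 0.115] -180 [ 0.2   0.19 -0.26  1.12  0.   -1.37]
[0.5317, 0.109, 0.115] -150 [ 0.2   0.19 -0.26  1.12  0.   -1.89]
[0.5317, 0.109, 0.115] -120 [ 0.2   0.19 -0.26  1.12  0.   -2.42]
[0.5317, 0.109, 0.115] -90 [ 0.2   0.19 -0.26  1.12  0.   -2.94]
[0.5317, 0.109, 0.115] -60 [ 0.2   0.19 
[... 528 characters left out ...]
.   -1.37]
[0.5317, 0.109, 0.2] -150 [ 0.2   0.16 -0.11  1.3   0.   -1.89]
[0.5317, 0.109, 0.2] -120 [ 0.2   0.16 -0.11  1.3   0.   -2.42]
[0.5317, 0.109, 0.2] -90 [ 0.2   0.16 -0.11  1.3   0.   -2.94]
[0.5317, 0.109, 0.2] -60 [ 0.2   0.16 -0.11  1.3   0.    2.82]
[0.5317, 0.109, 0.2] -30 [ 0.2   0.16 -0.11  1.3   0.    2.3 ]
[0.5317, 0.109, 0.2] 0 [ 0.2   0.16 -0.11  1.3   0.    1.77]
[0.5317, 0.109, 0.2] 30 [ 0.2   0.16 -0.11  1.3   0.    1.25]
[0.5317, 0.109, 0.2] 60 [ 0.2   0.16 -0.11  1.3   0.    0.73]
[0.5317, 0.109, 0.2] 90 [ 0.2   0.16 -0.11  1.3   0.    0.2 ]
[0.5317, 0.109, 0.2] 120 [ 0.2   0.16 -0.11  1.3   0.   -0.32]
[0.5317, 0.109, 0.2] 150 [ 0.2   0.16 -0.11  1.3   0.   -0.84]
```

```bash
python3 - <<'E'
from h import *
X,Y=.5293,-.1567
goto([X,Y,.13],ori(np.pi/2)); print(state()["time_s"])
line_to([X,Y,.024],rate=.12,force_limit=8); print(state()["time_s"],state()["position"])
close_gripper(); s=state(); print(s["time_s"],s["finger_gap"],s["position"],s["ft_force"])
let_go(); print(state()["time_s"])
c=get_image("top"); cv2.imwrite("pics/g1.png",c["img"][150:310,225:385].repeat(4,0).repeat(4,1))
E
```

```text
2.0583
3.0917 [ 0.52983138 -0.15692779  0.02474527]
3.4917 0.05412569469782045 [ 0.52992395 -0.15791342  0.02577585] [-2.59284938 -2.65961485  7.75678347]
3.9083
```

View pics/g1.png

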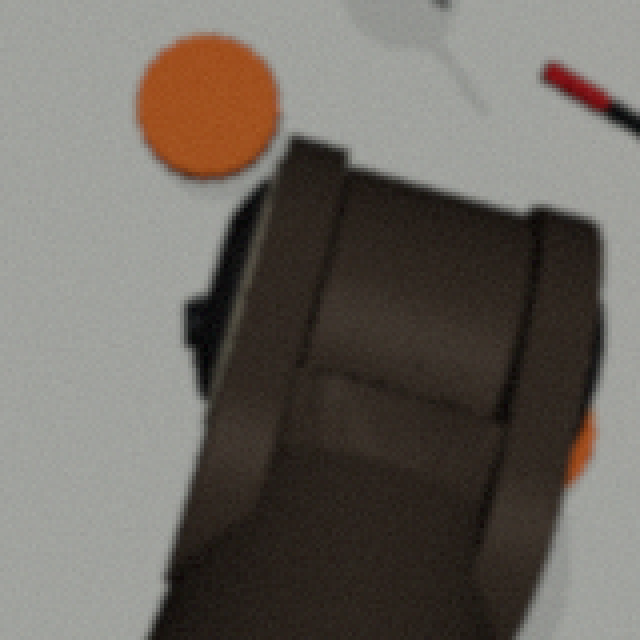

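The arm hides the cap in this view. The fingers stopped at 54 mm, which fits the cap. Next I regrip at 90° to centre the other axis, then lift and check.

```bash
python3 - <<'E'
from h import *
X,Y=.5293,-.1567
goto([X,Y,.026],ori(0.)); s=state();print(s["time_s"],s["position"],np.degrees(yaw()),s["ft_force"])
close_gripper(); s=state(); print(s["time_s"],s["finger_gap"],s["position"],s["ft_force"])
line_to([X,Y,.17],rate=.15); dwell(.2); s=state(); print(s["time_s"],s["finger_gap"],s["position"],s["ft_force"],s["wrist_torque"])
c=get_image("side"); cv2.imwrite("pics/g2.png",cv2.resize(c["img"][100:300,210:410],None,fx=3,fy=3))
c=get_image("top"); cv2.imwrite("pics/g2t.png",c["img"])
E
```

```text
5.3583 [ 0.52927027 -0.15668639  0.02593769] 0.04365179336446553 [ 0.75799961 -0.13621487 -0.80123299]
5.7583 0.05361990896777811 [ 0.52981778 -0.15677399  0.02681383] [-0.27755215  0.73792541  3.69657516]
7.0667 0.054017880184464205 [ 0.52887777 -0.15657992  0.16906971] [-0.31542672 -0.40663038 -0.42290118] [-0.00076767 -0.03931363 -0.0252446 ]
```

View pics/g2.png

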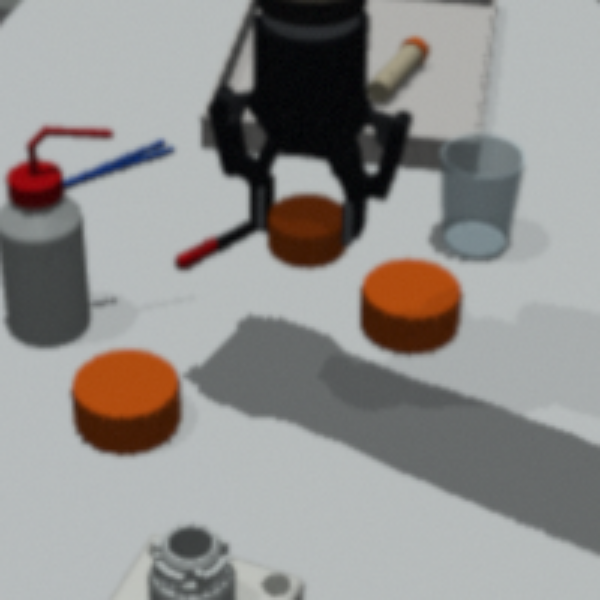

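The cap is held level between the pads, at about (307,230) in this crop. I'll move to hover over the jar and compare cap and neck in the same images.

```bash
python3 - <<'E'
from h import *
X,Y=.5317,.109
line_to([X,Y,.165],rate=.2); dwell(.2); s=state(); print(s["time_s"],s["finger_gap"],s["position"],s["ft_force"],s["wrist_torque"])
import pickle
d={n:get_image(n) for n in("side","top")}; pickle.dump(d,open("c1.pkl","wb"))
cv2.imwrite("pics/h1.png",cv2.resize(d["side"]["img"][210:360,200:350],None,fx=4,fy=4,interpolation=2))
cv2.imwrite("pics/h1t.png",cv2.resize(d["top"]["img"][160:310,110:260],None,fx=4,fy=4,interpolation=2))
E
```

```text
8.8417 0.05378195672843129 [0.53179064 0.10826997 0.16503218] [-2.09062057e-04  1.03445654e+00 -1.62635914e-01] [ 0.03160092  0.03313098 -0.00437172]
```

View pics/h1.png

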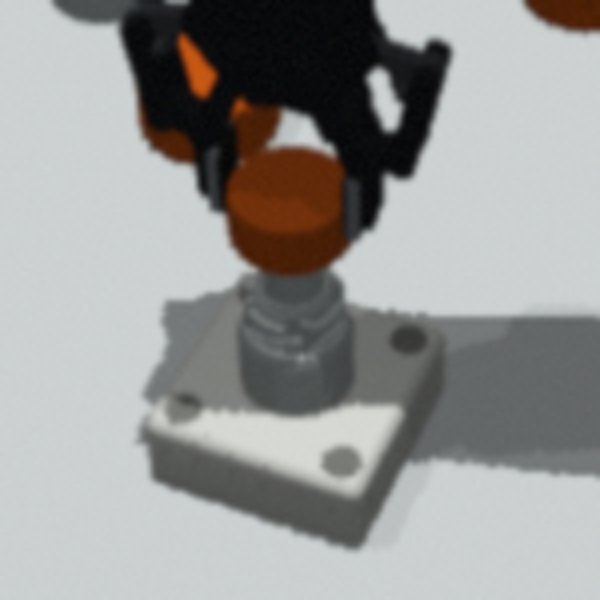

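View pics/h1t.png

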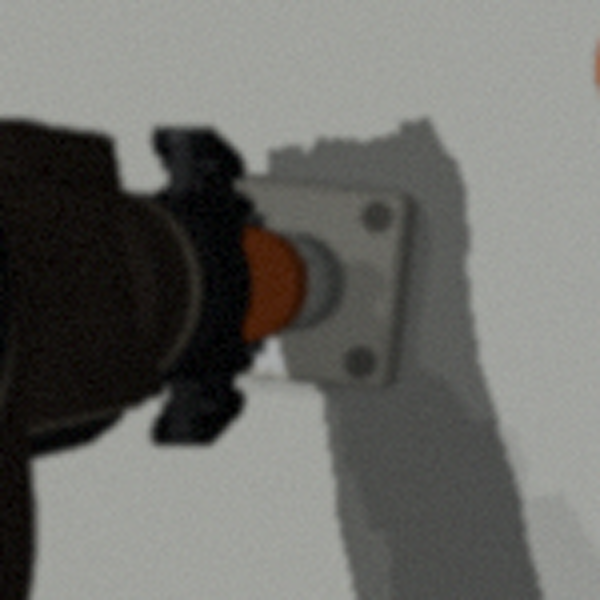

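Both views show the cap level over the neck and centred to within about a pixel. I'll descend gently by feel.

```bash
cat >> h.py <<'E'
def rep(tag=""):
    s=state(); print(tag,"t%.2f"%s["time_s"],"p",(s["position"]*1000).round(2),"yaw%.1f"%np.degrees(yaw()),"F",s["ft_force"].round(2),"M",s["wrist_torque"].round(3),"gap%.4f"%s["finger_gap"]); return s
E
python3 - <<'E'
from h import *
X,Y=.5317,.109
rep()
print(line_to([X,Y,.136],rate=.05,force_limit=4)); rep()
print(line_to([X,Y,.112],rate=.012,force_limit=4)); rep()
dwell(.15); rep()
E
```

```text
t8.94 p [531.76 108.48 165.03] yaw-0.0 F [0.04 0.81 0.43] M [ 0.028 -0.043  0.071] gap0.0539
False
 t9.68 p [531.75 109.04 136.03] yaw0.0 F [ 0.07  0.42 -0.21] M [0.024 0.002 0.079] gap0.0539
True
 t10.82 p [531.71 109.   123.07] yaw0.0 F [-1.79 -0.18  5.  ] M [-0.041  0.102  0.006] gap0.0538
 t10.97 p [531.7  109.02 123.06] yaw0.0 F [ 0.11 -0.41  5.63] M [-0.022  0.046 -0.015] gap0.0544
```

Contact came at TCP z = 123.1 mm with 5 N and almost no lateral force, which is exactly ridge height. Now I turn anticlockwise in small steps, keeping light pressure on.

```bash
cat > turn.py <<'E'
from h import *
X,Y=.5317,.109
a=yaw(); z0=state()["position"][2]; z=z0
for i in range(20):
    a+=np.radians(5)
    line_to([X,Y,z-.0003],rate=.001,frame=ori(a))
    s=rep(i); z=z-.0003
    if abs(s["wrist_torque"][2])>.9: print("torque"); break
    f=s["ft_force"][2]
    if f>9: z+=.0006
    if f<3:
        hit=line_to([X,Y,z-.003],rate=.015,force_limit=4); s=rep(" probe%s"%hit); z=s["position"][2]
        if z<z0-.002:
            print("DROP"); 
            if not hit: print(line_to([X,Y,z0-.009],rate=.015,force_limit=4)); rep("down")
            break
    if np.hypot(*s["ft_force"][:2])>12: print("lat"); break
E
python3 turn.py
```

```text
0 t11.37 p [532.   108.99 123.09] yaw4.9 F [ 0.67 -0.55  4.44] M [-0.054 -0.039 -0.029] gap0.0540
1 t11.62 p [532.16 109.1  123.02] yaw10.0 F [-0.62  0.08  5.57] M [-0.039  0.005  0.017] gap0.0537
2 t11.87 p [532.16 109.1  122.92] yaw15.0 F [-0.1  -1.23  7.49] M [-0.168  0.072  0.031] gap0.0540
3 t12.12 p [532.34 109.28 122.91] yaw20.0 F [-0.99 -0.14  7.19] M [0.027 0.154 0.003] gap0.0539
4 t12.37 p [532.38 109.46 122.85] yaw25.0 F [-0.69  0.82  8.91] M [0.158 0.249 0.022] gap0.0541
5 t12.62 p [532.42 109.49 122.78] yaw30.0 F [-1.91  0.63 11.72] M [ 0.075  0.371 -0.078] gap0.0540
6 t12.87 p [532.27 109.36 122.8 ] yaw35.0 F [-1.18  0.35  9.94] M [0.052 0.281 0.061] gap0.0539
7 t13.12 p [532.26 109.3  122.88] yaw40.0 F [-1.11  0.25  8.93] M [0.018 0.139 0.091] gap0.0542
8 t13.37 p [532.29 109.47 122.81] yaw45.0 F [-0.74  1.17 10.12] M [0.143 0.229 0.038] gap0.0539
9 t13.62 p [532.13 109.44 122.59] yaw50.0 F [-1.26  0.7   6.46] M [0.16  0.152 0.068] gap0.0537
10 t13.87 p [531.15 108.8  120.9 ] yaw54.8 F [-0.35 -0.86 -0.9 ] M [-0.107  0.072 -0.006] gap0.0540
 probeFalse t14.22 p [531.54 108.99 118.16] yaw55.0 F [-0.37  0.5  -0.85] M [-0.048  0.041 -0.022] gap0.0541
DROP
True
down t14.50 p [531.99 109.05 115.79] yaw55.0 F [-0.88 -0.82  4.82] M [-0.025  0.083 -0.012] gap0.0540
```

It dropped exactly 7.3 mm, with forces under 12 N. Now I screw clockwise in 3° steps, following the pitch and stopping on rising torque.

```bash
cat > screw.py <<'E'
from h import *
X,Y=.5317,.109
a=yaw(); zc=state()["position"][2]-.0001
for i in range(22):
    a-=np.radians(3)
    s=state(); f=s["ft_force"][2]
    dz=.0003 if f<2 else .00015 if f<4 else 0 if f<7 else -.0003
    zc=min(zc-dz, s["position"][2]+.0003); zc=max(zc,s["position"][2]-.0010)
    line_to([X,Y,zc],rate=.0015,frame=ori(a)); 
    s=rep(i)
    if abs(s["wrist_torque"][2])>.3: print("torque"); break
    if s["ft_force"][2]>14 or np.hypot(*s["ft_force"][:2])>12: print("force"); break
E
python3 screw.py
```

```text
0 t14.94 p [532.   109.09 115.92] yaw52.0 F [0.6  0.51 3.41] M [ 0.077 -0.076  0.042] gap0.0542
1 t15.19 p [531.98 109.01 115.76] yaw49.1 F [ 0.77 -0.16  2.94] M [-0.02  -0.122  0.016] gap0.0539
2 t15.44 p [531.88 108.99 115.53] yaw46.1 F [1.11 0.3  3.91] M [-0.033 -0.134 -0.069] gap0.0540
3 t15.69 p [531.73 108.98 115.27] yaw43.1 F [ 1.37 -0.21  3.35] M [-0.088 -0.156 -0.043] gap0.0538
4 t15.94 p [531.6  109.02 115.01] yaw40.1 F [1.7  0.18 3.21] M [-0.004 -0.086 -0.004] gap0.0539
5 t16.19 p [531.54 109.02 114.8 ] yaw37.1 F [-0.31  0.17  1.92] M [-0.013 -0.029 -0.069] gap0.0539
6 t16.44 p [531.55 108.98 114.52] yaw34.1 F [ 0.31 -0.04  2.48] M [ 0.071 -0.044 -0.081] gap0.0538
7 t16.69 p [531.53 108.96 114.31] yaw31.1 F [ 0.19 -0.34  1.68] M [-0.041 -0.021  0.018] gap0.0541
8 t16.94 p [531.56 108.95 114.04] yaw28.1 F [-0.66 -0.55  1.21] M [ 0.043 -0.053 -0.033] gap0.0537
9 t17.19 p [531.6  108.96 113.78] yaw25.1 F [ 0.07 -0.11  1.24] M [ 0.045  0.021 -0.018] gap0.0533
10 t17.44 p [531.64 108.99 113.53] yaw22.1 F [-0.34 -0.92  1.39] M [ 0.029 -0.023 -0.032] gap0.0538
11 t17.69 p [531.65
[... 370 characters left out ...]
p0.0541
15 t18.69 p [531.99 109.18 112.7 ] yaw7.1 F [-0.44  0.76  5.36] M [0.226 0.019 0.055] gap0.0538
16 t18.94 p [532.08 109.19 112.7 ] yaw4.1 F [-0.29  1.3   5.57] M [ 0.223 -0.044  0.01 ] gap0.0542
17 t19.19 p [532.09 109.16 112.67] yaw1.1 F [-0.28  1.54  5.73] M [ 0.256  0.028 -0.015] gap0.0539
18 t19.44 p [532.14 109.16 112.68] yaw-1.9 F [0.25 1.43 5.29] M [ 0.26  -0.06   0.021] gap0.0540
19 t19.69 p [532.05 109.08 112.69] yaw-4.8 F [-0.01  0.75  5.78] M [ 0.142 -0.072  0.042] gap0.0540
20 t19.94 p [532.04 109.04 112.7 ] yaw-7.8 F [0.12 0.45 5.31] M [ 0.149 -0.001  0.213] gap0.0539
21 t20.19 p [532.1  109.02 112.7 ] yaw-10.8 F [0.13 0.51 4.95] M [-0.011 -0.034  0.405] gap0.0539
torque
```

The sink levelled off at 112.7 mm with light Fz, and the torque then rose at the end stop, about 66° from the drop. I'll relieve the twist, let go, retreat and check.

```bash
python3 - <<'E'
from h import *
p=state()["position"]
line_to([p[0],p[1],p[2]],rate=.0015,frame=ori(np.radians(-8))); s=rep("relax")
let_go(); rep("open")
p=state()["position"]
line_to([p[0],p[1],.23],rate=.12); rep()
goto([.38,-.1,.3],ori(0.)); dwell(.3); rep()
import pickle
d={n:get_image(n) for n in("side","top")}; pickle.dump(d,open("c2.pkl","wb"))
cv2.imwrite("pics/e1.png",cv2.resize(d["side"]["img"][230:380,200:350],None,fx=4,fy=4,interpolation=2))
for n,c in d.items():
    T=c["camera_from_world"];R=T[:3,:3];t=T[:3,3]
    vv,uu=np.mgrid[0:420,0:560]; x,y=pix(c,uu.astype(float),vv.astype(float)); Z=c["range_z"]
    W=(np.stack([x*Z,y*Z,Z],-1)-t)@R
    hsv=cv2.cvtColor(c["img"],cv2.COLOR_BGR2HSV); m=cv2.inRange(hsv,(3,150,40),(20,255,255))>0
    m&=(np.hypot(W[...,0]-.532,W[...,1]-.109)<.05)&(Z>0)
    w=W[m]; 
    if not len(w): continue
    q=w[w[:,2]>.107]; A=np.c_[q[:,:2]-q[:,:2].mean(0),np.ones(len(q))]
    co=np.linalg.lstsq(A,q[:,2],rcond=None)[0]
    print(n,len(w),"top z",np.median(q[:,2]),"slopes",co[:2],"ctr",((q.min(0)+q.max(0))/2).round(4),q.mean(0).round(4))
E
```

```text
relax t20.54 p [532.07 108.98 112.72] yaw-8.0 F [-0.99  0.56  5.1 ] M [0.098 0.125 0.217] gap0.0540
open t20.97 p [531.99 108.92 112.46] yaw-8.0 F [-0.51 -0.55 -0.78] M [-0.012 -0.011 -0.043] gap0.0855
 t22.09 p [531.65 108.84 229.17] yaw-8.0 F [-0.1  -1.15  0.52] M [ 0.035  0.023 -0.004] gap0.0854
 t23.43 p [380.41 -99.52 299.57] yaw0.1 F [0.59 0.43 0.35] M [ 0.011 -0.037 -0.062] gap0.0854
side 767 top z 0.11329945711796444 slopes [ 0.01540028 -0.03791248] ctr [0.5306 0.1107 0.1122] [0.5308 0.1128 0.1132]
top 588 top z 0.11318048613652722 slopes [0.00585627 0.01420255] ctr [0.531  0.1071 0.112 ] [0.5315 0.107  0.1131]
```

View pics/e1.png

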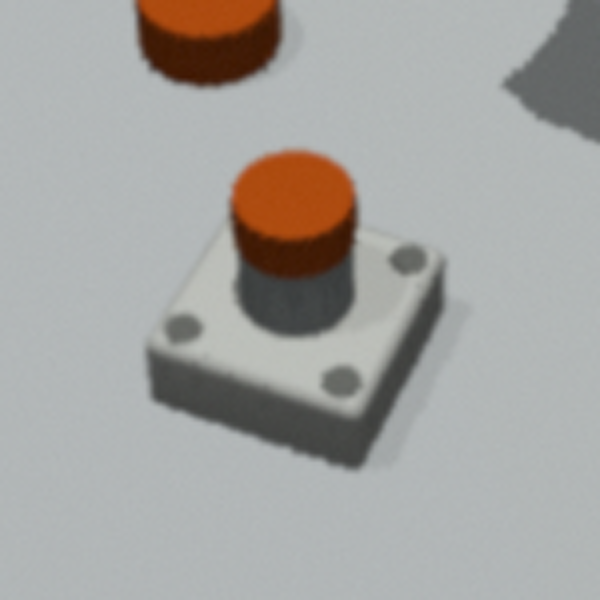

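The picture shows the cap level on the jar, at about (294,200) in the crop, with its rim right down at the shoulder. Depth puts its top at 113.2 mm, against 113 expected. The slopes are within noise. I'm handing in.

```bash
python3 -c "
from bench import *
finish_job(); print(state()['time_s'])"
```

```text
the job is handed in; nothing more can be done
the job is handed in; nothing more can be done
```

The cap is screwed fully home on the jar, released, and the arm is clear. I handed the job in at about 23 s of the 72 s; it reports no verdict.

- **Pick-up:** I chose the small orange cap, the only one of about 56 mm, gripped it at two yaws to centre it, and lifted it.
- **Finding the thread:** The cap met the ridges at about 5 N. I turned it about 55° anticlockwise until it dropped 7.3 mm, as expected. The wrist force readings stayed under 12 N.
- **Screwing down:** I turned it clockwise about 66°. It sank and stopped on the rim, and the torque then rose to 0.4 N m at the end stops. I eased the twist back about 3° and let go.

**Last checks:**
- **Height and position:** Both cameras put the cap's top at 113.2–113.3 mm (113.0 expected), and its centre within about 2 mm of my measured axis, which is the calibration accuracy.
- **Tilt:** The depth fits gave slopes of about 0.015 in the top view and 0.04 in the side view. I took the difference as depth noise, and the picture shows the cap level.
- **Sink:** By the arm's own readings the cap went down 10.4 mm from the ridges, against 10.8 mm nominal. That 0.4 mm difference is within the 1.2 mm tolerance.
- **Bystanders:** I did not re-measure the wash bottle, beaker and marker afterwards; the arm felt no contact near them.

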